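# Free the bead tray and hold it up to the bench magnifier

### The job

Push the red paddle of the clamp lever down until it clicks and stays down by itself, which frees the small tray. Then take the tray by its black grip, lift it out and carry it level, without losing the loose glass bead from its shallow pocket, to the upright magnifier. Finish while still holding the tray in the gripper, level and still in the air, with the bead straight in front of the middle of the glass on the side that faces the robot, about 9 cm from it; do not disturb the bottle, the swab jar or the air blower.

Things in the scene. Friction and masses are not known exactly. Their poses are not given: they have to be found in the camera images.
- release_lever (a joint): Hinged lever of the clamp, in rad. 0 = up, its hook over the tray's edge. Pushing its red paddle down raises the value to 0.45 (end stop). A spring pushes it back up (about 8 N at the paddle at first, less farther down) until about 0.33, where it snaps over; from there the spring holds it down at 0.45 by itself. Released earlier, it springs back up.
- paddle (a point): Middle of the upper face of the lever's red paddle, 34 x 36 mm. While the lever is up it stands about 73 mm above the table and slopes upward (0.40 rad) away from the clamp; pushed fully down it is about 43 mm lower, nearly level, and 10 mm farther from the clamp. Its x axis is the hinge line.
- fixture: Grey clamp block screwed to the table, 136 (x) x 90 (y) x 50 mm tall on a steel foot 170 x 130 x 8 mm; origin at the centre of its underside. The tray lies on its top at 50 mm, between 5 mm lips. The lever is on its +y side: its hinge is 60 mm out along +y, 30 mm up, at x = +20 mm, its paddle about 150 mm out along +y. With the lever up, the hook (top 68 mm above the table) covers the tray's +y edge at x = +20 mm; with the lever down the tray lifts straight up.
- tray_grip (a point): Middle of the upright black grip of the loose aluminium tray. The grip is a block 44 (x) x 14 (y) x 52 mm tall, to be pinched across its 14 mm. The point lies 38 mm above the tray's underside, 19 mm below the grip's top. z is the tray's up axis. Tray plate 120 (x) x 70 (y) x 6 mm, whole tray about 0.16 kg; the tray's centre lies 28 mm along +x of this point.
- pocket (a point): Middle of the floor of the tray's round pocket, a flat floor inside a white rim 40 mm across inside, 48 mm outside and only 4 mm high; 58 mm from tray_grip along the tray's +x and 32 mm lower. Same axes as tray_grip. The floor is 6 mm above the tray's underside.
- bead_center (a point): Centre of the loose amber glass bead, a ball 22 mm across, 14 g, that can roll freely in the pocket; it rolls over the rim if the tray is tipped far or jerked.
- glass_mid (a point): Middle of the glass of the upright round magnifier, 150 mm above the table. White ring 123 mm across outside and 18 mm thick, on a stem and a round foot 110 mm across, fixed to the table. The glass is upright; -x of this frame points straight out of it to the side that faces the robot: the bead belongs about 90 mm out along -x, at the height of this point.
- solvent_bottle: White bottle with a red cap, 54 mm across, 130 mm tall; origin at the centre of its underside. Leave it alone.
- swab_jar: Clear jar with cotton swabs, 60 mm across, 84 mm tall with the swabs; origin at the centre of its underside. Leave it alone.
- air_blower: Black rubber air blower lying on the table, 54 mm across, 130 mm long, nozzle along its +x; origin under the bulb on the table. Leave it alone.
- magnifier: The whole upright magnifier; origin on the table under the middle of the glass, same axes as glass_mid.
- tray: The whole tray; origin at the centre of its underside.
Things that resemble listed ones, but are neither listed nor needed, are in the scene too. What is shaped like the magnifier but green or orange is not meant.

How it is judged:
On the way, in this order (a step that is already met when the one before it is completed fails the run):
1. the lever is pushed down past its detent while the tray still lies in the clamp (value of joint release_lever above 0.41 rad and height (world z) of tray below 0.06 m), for 0.2 s.
2. the tray is lifted clear of the clamp with the bead in its pocket (height (world z) of tray above 0.075 m and distance between bead_center and pocket below 0.022 m and contact force between tray and the fingers above 1 N), for 0.2 s.
At the end, for the whole second after the job is handed in: Lever still down (over 0.41 rad); gripper holds the tray in the air (underside over 90 mm), level within 0.12 rad, still (under 30 mm/s), touching nothing else; bead at rest in the pocket, 55 to 125 mm in front of the glass, within 25 mm of its middle sideways and in height (value of joint release_lever above 0.41 rad and contact force between tray and the fingers above 1 N and angle between tray's own z axis and vertical below 0.12 rad and height (world z) of tray above 0.09 m and contact force between tray and fixture below 0.05 N and contact force between tray and magnifier below 0.05 N and linear speed of tray below 0.03 m/s and linear speed of bead below 0.08 m/s and distance between bead_center and pocket below 0.022 m and x of bead_center in the frame of glass_mid between -0.125 and -0.055 m and y of bead_center in the frame of glass_mid between -0.025 and 0.025 m and z of bead_center in the frame of glass_mid between -0.025 and 0.025 m); the arm keeps its last pose, push and grip.
It fails at once if the bead left its pocket (distance between bead_center and pocket above 0.03 m).
It fails at once if the gripper held the bead (contact force between bead and the fingers above 1 N).
It fails at once if the solvent bottle was disturbed (distance of solvent_bottle from where it was at the start of the episode above 0.02 m or angle between solvent_bottle's own z axis and vertical above 0.3 rad).
It fails at once if the swab jar was disturbed (distance of swab_jar from where it was at the start of the episode above 0.02 m or angle between swab_jar's own z axis and vertical above 0.3 rad).
It fails at once if the air blower was disturbed (distance of air_blower from where it was at the start of the episode above 0.025 m).
It also fails if it takes over 69 s, if anything falls off the work surface, if the arm or the gripper's body presses on something with over 40 N, if the wrist force passes 120 N, or if a joint passes its speed limit or range.

### The arm

A 6-joint arm with a two-finger parallel gripper is mounted at the origin on the work surface. World frame = base frame: x ahead of the robot, y to its left, z up, the work surface at z = 0. Lengths are in m, angles in rad, forces in N, time in s.
With the tool pointing down it reaches from about 0.325 to 0.9 m from the base axis. Payload 6.1 kg.
Tool frame: the origin (TCP) lies between the finger pads; the fingertips stand 8 mm ahead of it and the grasp point (between the pads) lies 11 mm behind it; z points along the fingers, y is the direction in which the jaws open and shut (so a half turn about z gives the same grasp; the last joint's range is limited). The gripper opens to 87 mm and grips with 3 to 60 N. Pads are 19 mm wide; open, the fingers measure 117 mm over their backs; the gripper's body (75 mm by 190 mm) begins 51 mm behind the grasp point.
Start: joints at [-1.344, 0.22, 1.526, -0, 1.395, -0.126], TCP at [0.216, -0.587, 0.231] pointing down, gripper open.
Joint ranges: [-2.98, 2.98], [-0.91, 2.08], [0.09, 2.57], [-1.24, 4.39], [0.2, 2.65], [-2.68, 2.68]. Speed limits (rad/s): [2.57, 2.57, 3.01, 3.14, 3.14, 3.14].

### API

Orientations are given as a rotation vector (axis times angle).
In Python, from rig import r gives the robot as it stands.
- The arm moves only by the tool step_arm, never from a script. Its argument "rows" is a list of rows, each a list of 7 numbers: the turn, a rotation vector about the world's x, y, z in degrees, then the shift along the world's x, y, z in m, then the opening, from 0 (shut) to 1 (fully open). A call has 1 to 20 rows; each row shifts and turns the commanded pose from where the row before left it; what a row does not reach is not made up. A row lasts 1/8 s, in which the tool goes at most 62.5 mm and 10.7 degrees, less where a joint would pass 70% of its speed; a pose out of reach is approached as far as the arm can. A call with a gripper value outside its range is refused whole. The fingers move at their own pace and stop on an object; "grip_force" is the grip in N (left out, the last holds). Time passes only in rows, so rows that do not move let the fingers close. It gives the time, the measured TCP pose, the force and the opening at its end, in the units of the state.
- r.state(): the state, without advancing time (a new reading comes with each control period).
- r.snapshot(name): name is "side" or "top"; returns the picture (420x560x3 uint8, red, green, blue); there is no depth.
- r.get_calibration(name): a dict with "fx", "fy", "cx", "cy" (pixels), "rvec" (rotation vector, rad) and "tvec" (3), from world to camera coordinates, as OpenCV has them. Camera axes: x right, y down, z forward; pixel columns grow to the right and rows downward; lengths in m; the calibration is good to about 2 mm. A picture is of the moment at which its call begins. get_calibration takes no time and is no camera call.
- r.close_job(): hands the job in, once; it reports no verdict.
The state is a dict: "time_s": time; "qpos": joint angles; "joint_vel": joint speeds; "effort": joint torques, N m; "tool_pos": TCP position; "ee_rot": TCP orientation; "force": force on the tool from outside, world axes, zero at the start; "ft_torque": the same for the moment, N m; "gripper_width": finger opening in m.
Only numpy, scipy, OpenCV 4.12 (cv2) and the standard library are available. Lean on these libraries where they do the work, as an engineer would, in place of code of your own. Each camera call takes 0.05 s, during which the arm holds its last target.

## Working session

There is one attempt and no reset: what is moved stays moved. The work goes in short steps, Python scripts to look and compute and a tool call to move; the robot and the scene stay as the last step left them, time stands still between calls to the robot, and variables do not carry over. Pictures are saved under pics/ and viewed, and the job is handed in when it is done.

Besides the shell and the picture viewer there is one more tool, called as a command line: name --pt "numbers of a row" for each row, then --argument value for the rest. step_arm: Moves the arm, as the interface text tells. Its arguments: {"type":"object","properties":{"rows":{"type":"array","items":{"type":"array","items":{"type":"number"}}},"grip_force":{"type":"number"}},"required":["rows"]}

```bash
ls; mkdir -p pics; python3 - <<'E'
from rig import r
import cv2
print(r.state())
for n in ("side","top"):
    print(n,r.get_calibration(n))
    cv2.imwrite(f"pics/{n}0.png",r.snapshot(n)[:,:,::-1])
E
```

```text
pics
{'time_s': 0.0, 'qpos': array([-1.34413645e+00,  2.21222229e-01,  1.52761270e+00, -2.80853053e-06,
        1.39469408e+00, -1.26081723e-01]), 'joint_vel': array([ 0.00032544,  0.00038117, -0.00025352,  0.00082134,  0.00041025,
        0.00062138]), 'effort': array([-1.20692497e-03, -4.94621265e+01, -3.87368524e+01,  6.98348042e-02,
        5.75193751e-02, -1.75386808e-04]), 'tool_pos': array([ 0.21578924, -0.58592205,  0.22943882]), 'ee_rot': array([-3.09095305e+00, -5.50878526e-01,  1.57136291e-04]), 'force': array([ 0.12540656, -0.02688311,  0.19518328]), 'ft_torque': array([-0.06697432, -0.0242549 , -0.00404612]), 'gripper_width': 0.08670582528263418}
side {'fx': 399.41470316908345, 'fy': 399.41470316908345, 'cx': 285.24100684419057, 'cy': 205.59385542576183, 'rvec': array([ 2.11533765, -0.35529918,  0.20932656]), 'tvec': array([-0.52524606,  0.23827942,  0.64768232])}
top {'fx': 440.2489404118793, 'fy': 440.2489404118793, 'cx': 279.6749529481775, 'cy': 207.97675128887843, 'rvec': array([ 2.1727393 , -2.20573313,  0.07436653]), 'tvec': array([0.08451115, 0.56831376, 0.92592385])}
```

View pics/side0.png

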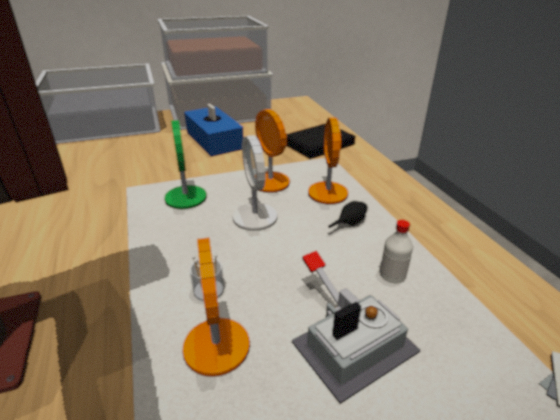

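View pics/top0.png

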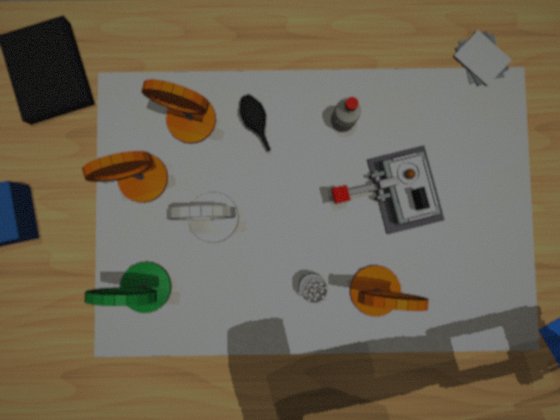

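The top view shows the clamp near (405,190), the red paddle at (341,194) and the white magnifier at (203,212). The green and orange ones are decoys. Next I'll build helpers and zoom in.

```bash
cat > h.py <<'E'
import numpy as np, cv2
from rig import r
C={}
for n in ("side","top"):
    c=r.get_calibration(n); K=np.array([[c["fx"],0,c["cx"]],[0,c["fy"],c["cy"]],[0,0,1.]])
    C[n]=(K,np.array(c["rvec"]),np.array(c["tvec"]))
def proj(n,P):
    K,rv,t=C[n]; return cv2.projectPoints(np.atleast_2d(np.array(P,float)),rv,t,K,None)[0].reshape(-1,2)
def plane(n,uv,z):
    K,rv,t=C[n]; R=cv2.Rodrigues(rv)[0]
    d=R.T@np.linalg.inv(K)@np.array([uv[0],uv[1],1.]); o=-R.T@t
    return o+d*(z-o[2])/d[2]
def tri(a,b):
    Ps=[]
    for n in ("side","top"):
        K,rv,t=C[n]; Ps.append(K@np.hstack([cv2.Rodrigues(rv)[0],t.reshape(3,1)]))
    X=cv2.triangulatePoints(Ps[0],Ps[1],np.array(a,float).reshape(2,1),np.array(b,float).reshape(2,1)).ravel()
    X=X[:3]/X[3]; e=[np.round(proj("side",X)[0]-a,1),np.round(proj("top",X)[0]-b,1)]
    return X,e
def crop(n,x0,y0,w,h,s,name,src=None):
    im=r.snapshot(n)[:,:,::-1] if src is None else cv2.imread(src)
    c=cv2.resize(im[y0:y0+h,x0:x0+w],None,fx=s,fy=s,interpolation=cv2.INTER_CUBIC)
    cv2.imwrite(name,c)
E
python3 - <<'E'
from h import *
for n in C:
    print(n,-cv2.Rodrigues(C[n][1])[0].T@C[n][2])
for n,u in (("paddle",(341,194)),("bead",(409,174)),("mag foot",(213,217)),("bottle",(345,120)),("jar",(313,285)),("or",(375,290)),("blower",(253,112))):
    print(n,plane("top",u,0.05))
print(proj("top",[0,0,0]),proj("top",r.state()["tool_pos"]))
crop("top",310,130,150,120,5,"pics/tc.png","pics/top0.png")
crop("side",280,240,150,150,4,"pics/sc.png","pics/side0.png")
crop("top",150,180,110,80,7,"pics/tm.png","pics/top0.png")
crop("side",210,120,90,120,5,"pics/sm.png","pics/side0.png")
E
```

```text
side [ 0.35106296 -0.56716265  0.55428713]
top [0.50775187 0.07870666 0.96096355]
paddle [ 0.59465788 -0.0518637   0.05      ]
bead [ 0.63441242 -0.19470968  0.05      ]
mag foot [0.55081329 0.21433171 0.05      ]
bottle [ 0.75068577 -0.0640601   0.05      ]
jar [0.40818329 0.01010172 0.05      ]
or [ 0.39608229 -0.11676556  0.05      ]
blower [0.77059751 0.12907152 0.05      ]
[[319.85746129 478.19285307]] [[692.03696906 411.3120118 ]]
```

View pics/tc.png

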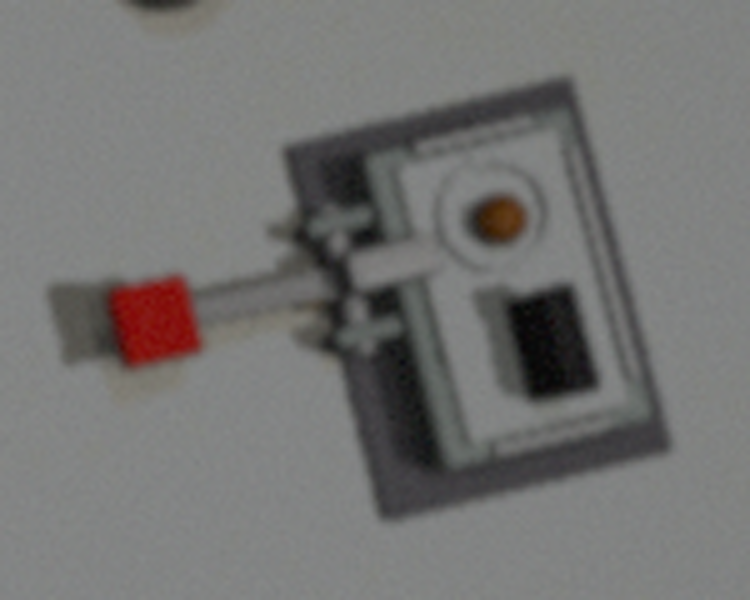

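View pics/sc.png

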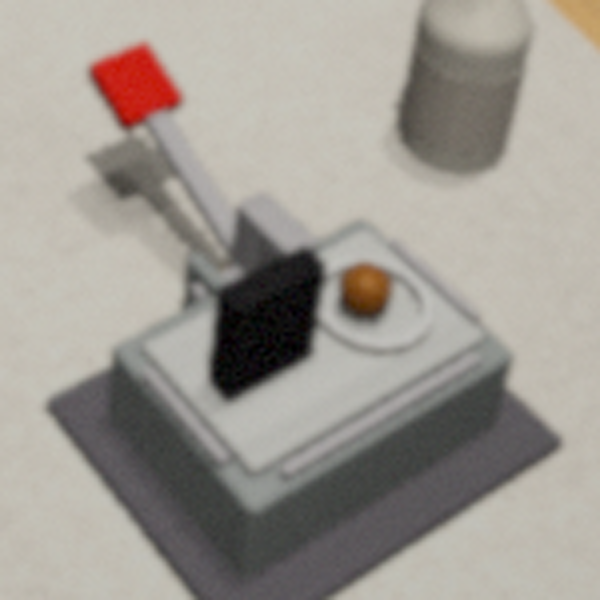

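View pics/tm.png

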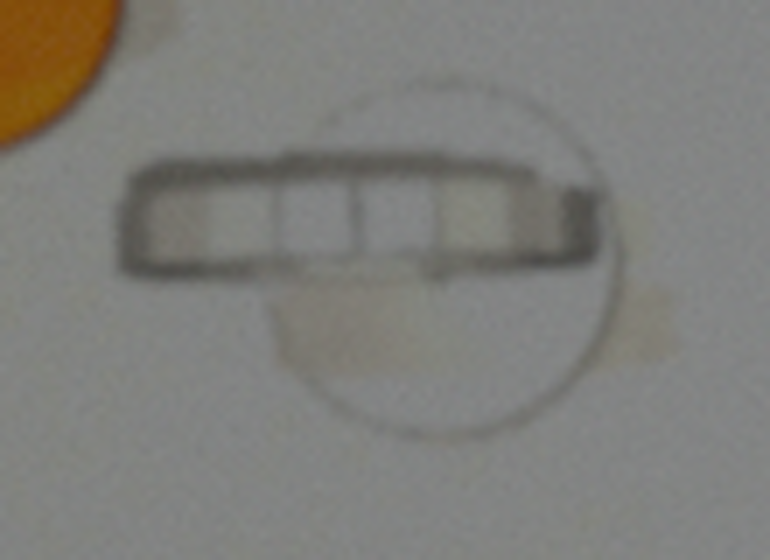

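View pics/sm.png

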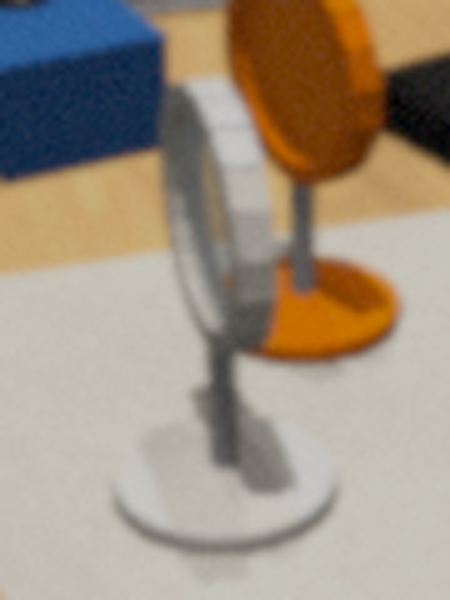

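```bash
python3 - <<'E'
from h import *
from scipy.optimize import least_squares
T=lambda p:(310+p[0]/5-.4,130+p[1]/5-.4); S=lambda p:(280+p[0]/4-.4,240+p[1]/4-.4)
foot=[T(p) for p in((287,148),(572,78),(670,450),(385,520))]
loc=np.array([[.085,.065],[.085,-.065],[-.085,-.065],[-.085,.065]])
W=[plane("top",u,.008) for u in foot]
def f(q,full=False):
    c,s=np.cos(q[2]),np.sin(q[2])
    g=lambda x,y,z:[q[0]+c*x-s*y,q[1]+s*x+c*y,z]
    if full: return g
    e=[(proj("top",[g(*l,.008)])[0]-u) for l,u in zip(loc,foot)]
    e+=[proj("side",[g(-.085,.065,.008)])[0]-S((50,403)), proj("side",[g(.085,-.065,.008)])[0]-S((560,438))]
    return np.ravel(e)
s=least_squares(f,[.61,-.19,.2]); print("fixture",s.x,np.round(s.fun,1))
g=f(s.x,True)
print("pred paddle",g(.02,.15,.073))
print("paddle tri",tri(S((137,83)),T((155,322))))
print("bead tri",tri(S((366,288)),T((499,217))))
print("pred pocket",g(.030,0,.056),"grip",g(-.028,0,.088), "griptop", g(-.028,0,.107))
tops=[plane("top",T(p),.107) for p in((510,298),(572,290),(597,388),(532,398))]
print("grip top pts",np.round(tops,4))
M=lambda p:(150+p[0]/7-.4,180+p[1]/7-.4); Ms=lambda p:(210+p[0]/5-.4,120+p[1]/5-.4)
print("foot mag",plane("top",M((450,258)),.008), "foot side",plane("side",Ms((225,482)),.008))
a,b,c,d=[plane("top",M(p),.15) for p in((125,272),(597,262),(130,190),(595,188))]
print(a,b,c,d,np.linalg.norm(a-b),np.degrees(np.arctan2(-(a-b)[0],(a-b)[1])))
E
```

```text
fixture [ 0.60805311 -0.19848585  0.2307822 ] [-0.4 -0.8 -0.1 -1.1  1.  -0.3  0.1  0.4 -2.3 -0.8  0.9  0.3]
pred paddle [np.float64(0.5932120091449162), np.float64(-0.047887905165337225), 0.073]
paddle tri (array([ 0.59376065, -0.04836584,  0.07146091]), [array([-0.8,  0.1]), array([ 0.2, -0.6])])
bead tri (array([ 0.63450344, -0.19049127,  0.06773652]), [array([-0.4,  0.1]), array([ 0.1, -0.2])])
pred pocket [np.float64(0.6372577451058259), np.float64(-0.1916236806134205), 0.056] grip [np.float64(0.580795454253806), np.float64(-0.2048905457948376), 0.088] griptop [np.float64(0.580795454253806), np.float64(-0.2048905457948376), 0.107]
grip top pts [[ 0.5966 -0.1816  0.107 ]
 [ 0.5993 -0.206   0.107 ]
 [ 0.5609 -0.2143  0.107 ]
 [ 0.5574 -0.1889  0.107 ]]
foot mag [0.55394653 0.21866098 0.008     ] foot side [0.55466694 0.21938351 0.008     ]
[0.54466164 0.28332378 0.15      ] [0.54542679 0.15912128 0.15      ] [0.5662755  0.28203965 0.15      ] [0.56496559 0.15948298 0.15      ] 0.12420486077012685 0.35296522269495445
```

```bash
python3 - <<'E'
from h import *
for n,u in (("greenfoot",(145,287)),("or2foot",(375,289)),("or3",(142,177)),("jar",(313,288))): print(n,plane("top",u,.008))
for u in ((85,297),(157,297),(358,295),(428,303)): print("ring",plane("top",u,.15))
E
```

```text
greenfoot [0.40487199 0.36701738 0.008     ]
or2foot [ 0.393056   -0.12584003  0.008     ]
or3 [0.64231668 0.37470252 0.008     ]
jar [0.39722115 0.0070667  0.008     ]
ring [0.40384443 0.43311013 0.15      ]
ring [0.40182764 0.30213353 0.15      ]
ring [ 0.3997957 -0.0640427  0.15     ]
ring [ 0.38342145 -0.19118573  0.15      ]
```

step_arm --pt "0 0 -0.5 0.024 0.034 0 0" --pt "0 0 -0.5 0.024 0.034 0 0" --pt "0 0 -0.5 0.024 0.034 0 0" --pt "0 0 -0.5 0.024 0.034 0 0" --pt "0 0 -0.5 0.024 0.034 0 0" --pt "0 0 -0.5 0.024 0.034 0 0" --pt "0 0 -0.5 0.024 0.034 0 0" --pt "0 0 -0.5 0.024 0.034 0 0" --pt "0 0 -0.5 0.024 0.034 0 0" --pt "0 0 -0.5 0.024 0.034 0 0" --pt "0 0 -0.5 0.024 0.034 0 0" --pt "0 0 -0.5 0.024 0.034 0 0" --pt "0 0 -0.5 0.024 0.034 0 0" --pt "0 0 -0.5 0.024 0.034 0 0" --pt "0 0 0 0.024 0.034 0 0" --pt "0 0 0 0.017 0.033 0 0" --pt "0 0 0 0 0 0 0" --grip_force 20

```text
time_s: 2.22
tool_pos: [0.5933, -0.0412, 0.2298]
ee_rot: [-3.119, -0.367, 0.001]
force: [0.4, 0.4, 0.2]
gripper_width: 0.0007
```

step_arm --pt "0 0 0 0 -0.003 -0.03 0" --pt "0 0 0 0 0 -0.04 0" --pt "0 0 0 0 0 -0.04 0" --pt "0 0 0 0 0 -0.02 0" --pt "0 0 0 0 0 0 0" --pt "0 0 0 0 0 0 0"

```text
time_s: 2.98
tool_pos: [0.5941, -0.047, 0.1023]
ee_rot: [3.12, 0.361, 0.004]
force: [0.0, 1.0, 1.6]
gripper_width: 0.0003
```

```bash
python3 - <<'E'
from h import *
crop("side",240,180,190,180,4,"pics/a1.png")
print(r.state()["tool_pos"])
E
```

```text
[ 0.59440391 -0.04701344  0.1026798 ]
```

View pics/a1.png

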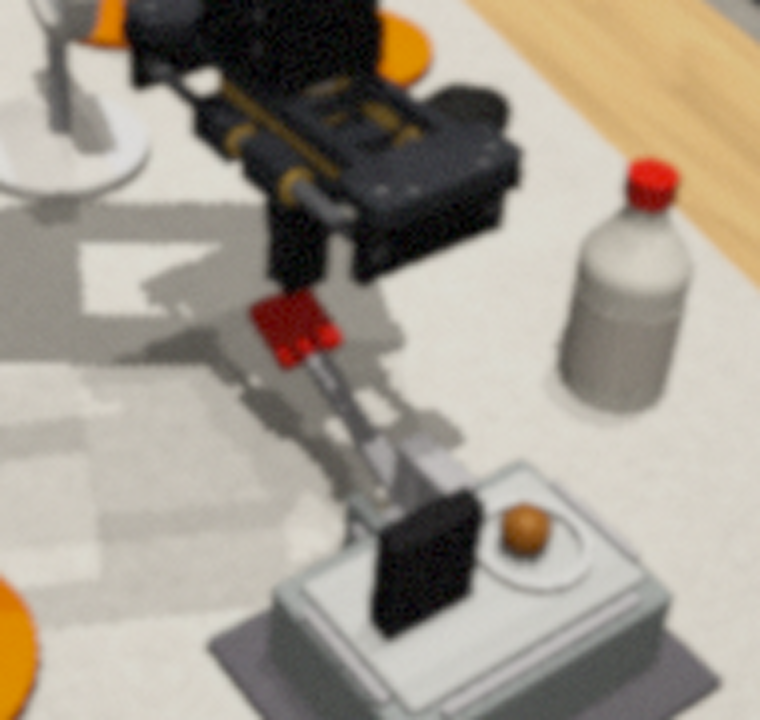

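step_arm --pt "0 0 0 -0.001 0.004 -0.01 0" --pt "0 0 0 0 0 -0.01 0" --pt "0 0 0 0 0 -0.01 0" --pt "0 0 0 0 0 -0.008 0" --pt "0 0 0 0 0 0 0"

```text
time_s: 3.65
tool_pos: [0.592, -0.0421, 0.0622]
ee_rot: [-3.12, -0.362, -0.0]
force: [0.5, 1.1, 2.6]
gripper_width: 0.0005
```

step_arm --pt "0 0 0 0 0 -0.008 0" --pt "0 0 0 0 0 -0.008 0" --pt "0 0 0 0 0 -0.006 0" --pt "0 0 0 0 0 -0.004 0" --pt "0 0 0 0 0 0 0"

```text
time_s: 4.28
tool_pos: [0.5914, -0.0426, 0.0392]
ee_rot: [-3.12, -0.362, 0.004]
force: [-13.0, 2.4, 26.5]
gripper_width: 0.0002
```

```bash
python3 - <<'E'
from h import *
crop("side",240,180,190,180,4,"pics/a2.png")
s=r.state();print(s["tool_pos"],s["force"])
E
```

```text
[ 0.59141339 -0.04257125  0.03915927] [-11.90595902   2.33627943  25.371389  ]
```

View pics/a2.png

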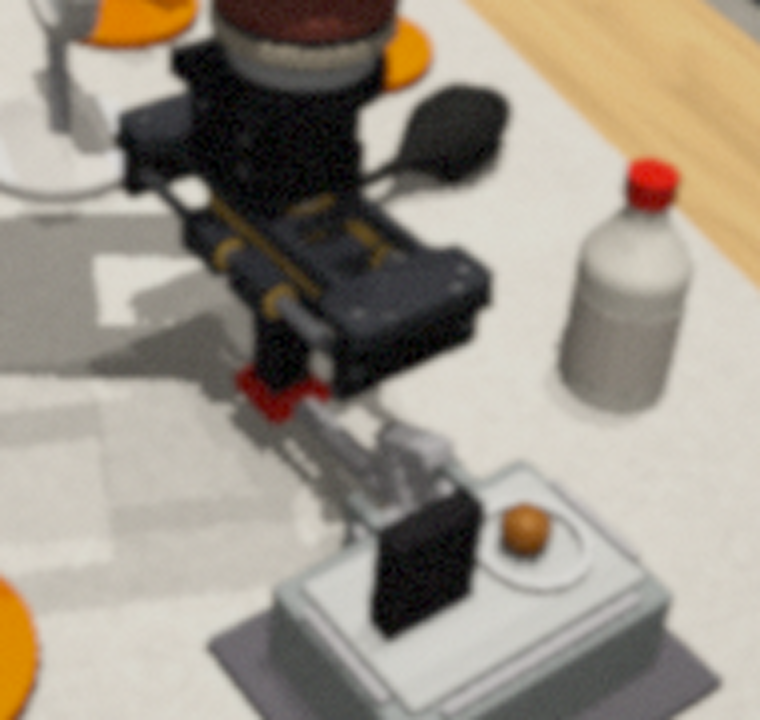

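The paddle is at its end stop: the force rises to about 25 N with the tip at z≈31 mm, and the hook has swung up. I'll retract and check that it stays down.

step_arm --pt "0 0 0 0 0 0.01 0" --pt "0 0 0 0 0 0.02 0" --pt "0 0 0 0 0 0.04 0" --pt "0 0 0 0 0 0.06 0.2" --pt "0 0 0 0 0 0.05 0.5" --pt "0 0 0 0 0 0 0.6"

```text
time_s: 5.08
tool_pos: [0.5953, -0.0432, 0.2234]
ee_rot: [3.117, 0.361, 0.017]
force: [0.7, -0.1, 0.0]
gripper_width: 0.0225
```

```bash
python3 - <<'E'
from h import *
crop("side",240,220,190,150,4,"pics/a3.png")
crop("top",310,130,150,120,5,"pics/a4.png")
s=r.state();print(s["tool_pos"],s["force"],s["gripper_width"])
E
```

```text
[ 0.59221493 -0.04262038  0.21746546] [-0.05567692  0.88670993 -1.45308907] 0.030708725145945533
```

View pics/a3.png

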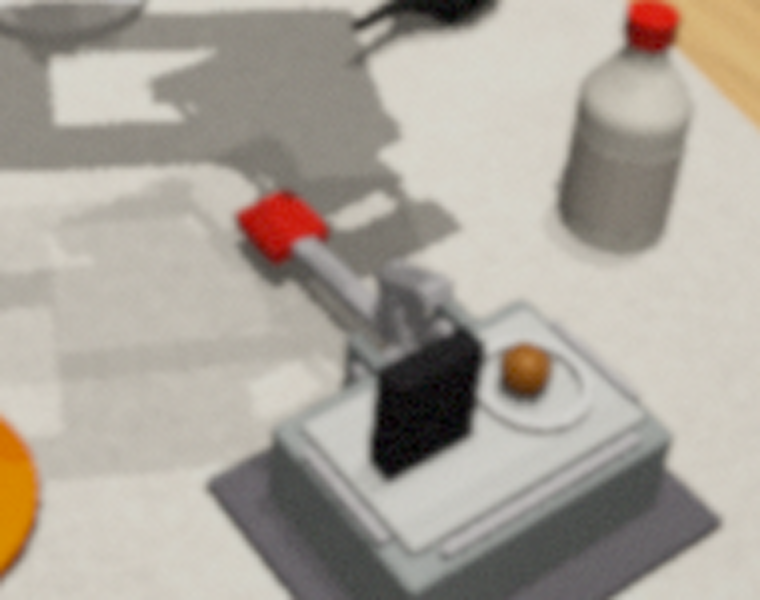

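View pics/a4.png

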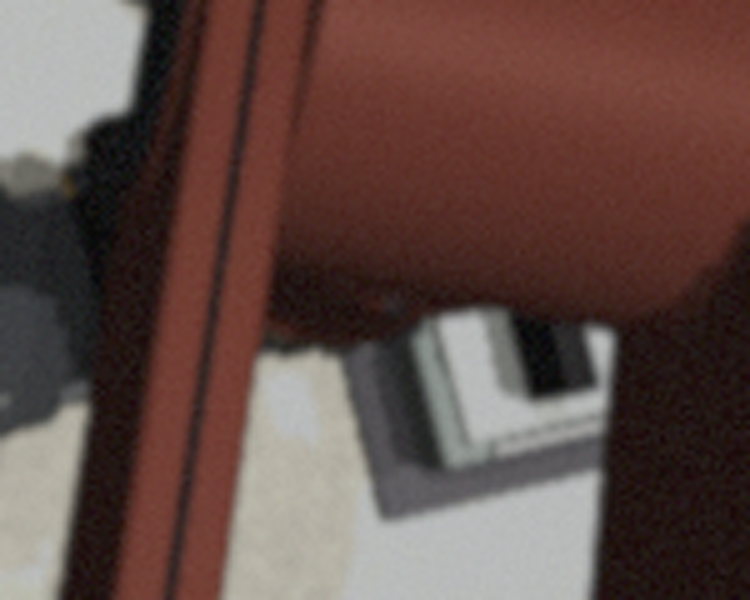

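The lever stays down with the paddle level and the hook clear, and the bead is in its pocket. Moving over the grip.

step_arm --pt "0 0 0 -0.001 -0.011 0 0.6" --pt "0 0 0 -0.002 -0.03 0 0.6" --pt "0 0 0 -0.003 -0.04 0 0.6" --pt "0 0 0 -0.003 -0.04 0 0.6" --pt "0 0 0 -0.002 -0.03 -0.01 0.6" --pt "0 0 0 -0.001 -0.01 -0.02 0.6" --pt "0 0 0 0 0 -0.03 0.6" --pt "0 0 0 0 0 -0.02 0.6" --pt "0 0 0 0 0 -0.01 0.6" --pt "0 0 0 0 0 0 0.6" --pt "0 0 0 0 0 0 0.6" --pt "0 0 0 0 0 0 0.6"

```text
time_s: 6.68
tool_pos: [0.5808, -0.2037, 0.1279]
ee_rot: [3.119, 0.362, 0.003]
force: [0.6, -0.1, 0.1]
gripper_width: 0.052
```

```bash
python3 - <<'E'
from h import *
crop("side",240,200,190,180,4,"pics/b1.png")
s=r.state();print(s["tool_pos"],s["ee_rot"],s["force"],s["gripper_width"])
E
```

```text
[ 0.58063571 -0.20372776  0.12772235] [3.11958930e+00 3.61632829e-01 2.56629434e-03] [-0.24099566  0.27378203  0.79063279] 0.052255382993965045
```

View pics/b1.png

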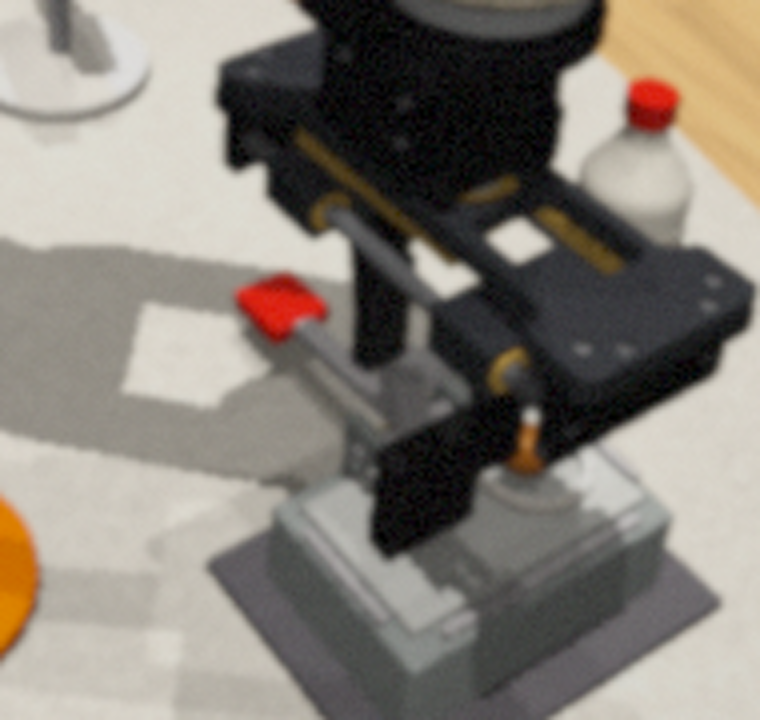

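step_arm --pt "0 0 0 0 0 -0.01 0.6" --pt "0 0 0 0 0 -0.015 0.6" --pt "0 0 0 0 0 -0.014 0.6" --pt "0 0 0 0 0 -0.008 0.6" --pt "0 0 0 0 0 -0.002 0.6" --pt "0 0 0 0 0 0 0.6" --pt "0 0 0 0 0 0 0.6" --grip_force 25

```text
time_s: 7.6
tool_pos: [0.5804, -0.2037, 0.0782]
ee_rot: [3.12, 0.361, 0.002]
force: [1.0, -0.6, -0.3]
gripper_width: 0.0522
```

```bash
python3 - <<'E'
from h import *
crop("side",240,200,190,180,4,"pics/b2.png")
s=r.state();print(s["tool_pos"],s["ee_rot"],s["force"],s["gripper_width"])
E
```

```text
[ 0.58041431 -0.20372815  0.078228  ] [3.12007872e+00 3.61336571e-01 1.62007092e-03] [ 0.40247211  0.34530332 -0.0377658 ] 0.05222815352936132
```

View pics/b2.png

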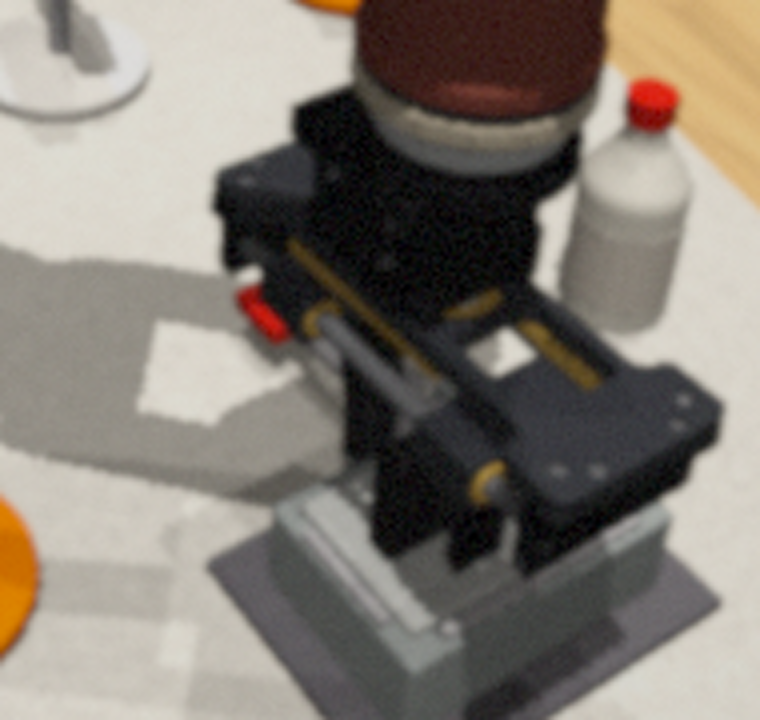

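The fingers straddle the grip. Closing in small steps.

step_arm --pt "0 0 0 0 0 0 0.45" --pt "0 0 0 0 0 0 0.35" --pt "0 0 0 0 0 0 0.3" --pt "0 0 0 0 0 0 0.26" --pt "0 0 0 0 0 0 0.22" --pt "0 0 0 0 0 0 0.19" --pt "0 0 0 0 0 0 0.16" --pt "0 0 0 0 0 0 0.13" --pt "0 0 0 0 0 0 0.08" --pt "0 0 0 0 0 0 0" --pt "0 0 0 0 0 0 0" --pt "0 0 0 0 0 0 0" --pt "0 0 0 0 0 0 0" --grip_force 25

```text
time_s: 9.28
tool_pos: [0.5799, -0.2035, 0.0775]
ee_rot: [-3.121, -0.362, 0.0]
force: [-0.6, -0.8, -0.6]
gripper_width: 0.0135
```

step_arm --pt "0 0 0 0 0 0 0" --pt "0 0 0 0 0 0 0" --pt "0 0 0 0 0 0.001 0" --pt "0 0 0 0 0 0.002 0" --pt "0 0 0 0 0 0.004 0" --pt "0 0 0 0 0 0.005 0" --pt "0 0 0 0 0 0.006 0" --pt "0 0 0 0 0 0.006 0" --pt "0 0 0 0 0 0.006 0" --pt "0 0 0 0 0 0.006 0" --pt "0 0 0 0 0 0.006 0" --pt "0 0 0 0 0 0.006 0" --pt "0 0 0 0 0 0.004 0" --pt "0 0 0 0 0 0.002 0" --pt "0 0 0 0 0 0 0" --pt "0 0 0 0 0 0 0" --grip_force 40

```text
time_s: 11.28
tool_pos: [0.5798, -0.2034, 0.1313]
ee_rot: [-3.12, -0.361, 0.001]
force: [0.2, -0.5, -2.7]
gripper_width: 0.0135
```

```bash
python3 - <<'E'
from h import *
crop("side",240,180,190,180,4,"pics/c1.png")
s=r.state();print(s["tool_pos"],s["ee_rot"],s["force"],s["ft_torque"],s["gripper_width"])
E
```

```text
[ 0.57978151 -0.2034354   0.13123825] [-3.12048467e+00 -3.61425475e-01  6.48145053e-04] [-0.40572009  0.11345742 -3.02018741] [-0.00910481 -0.00580389  0.0170473 ] 0.013615631614208281
```

View pics/c1.png

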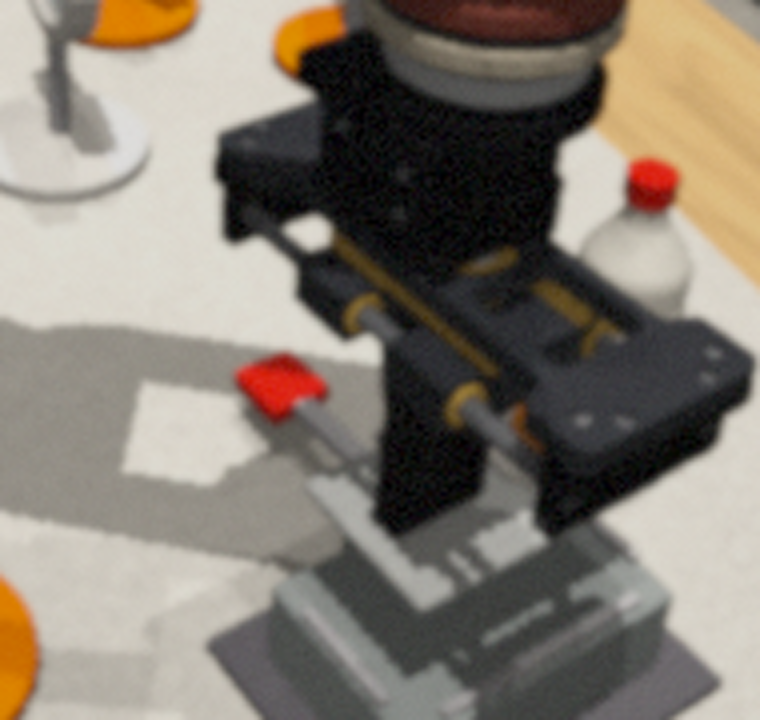

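step_arm --pt "0 0 0 0 0 0.002 0" --pt "0 0 0 0 0 0.004 0" --pt "0 0 0 0 0 0.006 0" --pt "0 0 0 0 0 0.006 0" --pt "0 0 0 0 0 0.006 0" --pt "0 0 0 -0.001 0.0017 0.005 0" --pt "0 0 0 -0.002 0.0034 0.003 0" --pt "0 0 0 -0.003 0.005 0.001 0" --pt "0 0 0 -0.004 0.007 0 0" --pt "0 0 0 -0.005 0.0086 0 0" --pt "0 0 0 -0.006 0.0103 0 0" --pt "0 0 0 -0.007 0.012 0 0" --pt "0 0 0 -0.007 0.012 0 0" --pt "0 0 0 -0.007 0.012 0 0" --pt "0 0 0 -0.007 0.012 0 0" --pt "0 0 0 -0.007 0.012 0 0" --pt "0 0 0 -0.006 0.01 0 0" --pt "0 0 0 -0.004 0.007 0 0" --pt "0 0 0 -0.002 0.003 0 0" --pt "0 0 0 0 0 0 0" --grip_force 40

```text
time_s: 13.82
tool_pos: [0.512, -0.0874, 0.1646]
ee_rot: [3.121, 0.362, 0.0]
force: [-0.6, 0.8, -2.5]
gripper_width: 0.0136
```

```bash
python3 - <<'E'
from h import *
cv2.imwrite("pics/d1.png",r.snapshot("side")[:,:,::-1])
s=r.state();print(s["tool_pos"],s["ee_rot"],s["force"],s["gripper_width"])
E
```

```text
[ 0.51210966 -0.0876725   0.16462441] [3.12044261e+00 3.61403582e-01 4.41946780e-04] [ 0.47006317  0.57779418 -2.0487933 ] 0.013890706911128948
```

View pics/d1.png

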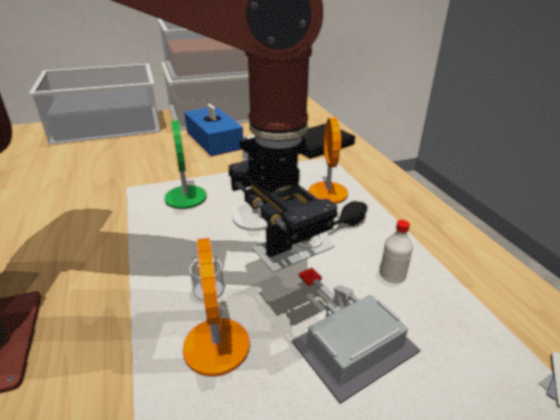

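step_arm --pt "0 0 0 -0.001 0.0017 0 0" --pt "0 0 0 -0.002 0.0034 0 0" --pt "0 0 0 -0.003 0.005 0 0" --pt "0 0 0 -0.004 0.007 0 0" --pt "0 0 0 -0.005 0.0086 0 0" --pt "0 0 0 -0.006 0.0103 0 0" --pt "0 0 0 -0.007 0.012 0 0" --pt "0 0 0 -0.007 0.012 0 0" --pt "0 0 0 -0.007 0.012 0 0" --pt "0 0 0 -0.007 0.012 0 0" --pt "0 0 0 -0.007 0.012 0 0" --pt "0 0 0 -0.007 0.012 0 0" --pt "0 0 0 -0.007 0.012 0 0" --pt "0 0 0 -0.007 0.012 0 0" --pt "0 0 0 -0.005 0.0135 0 0" --pt "0 0 0 -0.004 0.0135 0 0" --pt "0 0 0 -0.003 0.0135 0 0" --pt "0 0 0 -0.002 0.0135 0 0" --pt "0 0 0 -0.002 0.0135 0 0" --pt "0 0 0 -0.002 0.0135 0 0"

```text
time_s: 16.38
tool_pos: [0.4169, 0.1264, 0.1645]
ee_rot: [-3.121, -0.361, 0.0]
force: [-0.4, -0.9, -2.0]
gripper_width: 0.0134
```

step_arm --pt "0 0 0 -0.001 0.0135 0 0" --pt "0 0 0 -0.001 0.0135 0 0" --pt "0 0 0 -0.001 0.0135 0 0" --pt "0 0 0 -0.001 0.0135 0 0" --pt "0 0 0 -0.001 0.011 0 0" --pt "0 0 0 -0.001 0.008 0 0" --pt "0 0 0 -0.001 0.005 0 0" --pt "0 0 0 -0.001 0.003 0 0" --pt "0 0 0 -0.001 0.0017 0 0" --pt "0 0 0 0 0 -0.001 0" --pt "0 0 0 0 0 -0.002 0" --pt "0 0 0 0 0 -0.001 0" --pt "0 0 0 0 0 0 0" --pt "0 0 0 0 0 0 0" --pt "0 0 0 0 0 0 0" --pt "0 0 0 0 0 0 0"

```text
time_s: 18.38
tool_pos: [0.408, 0.2082, 0.1606]
ee_rot: [-3.121, -0.361, -0.0]
force: [0.0, -0.6, -1.1]
gripper_width: 0.0137
```

```bash
python3 - <<'E'
from h import *
cv2.imwrite("pics/e1.png",r.snapshot("side")[:,:,::-1])
cv2.imwrite("pics/e2.png",r.snapshot("top")[:,:,::-1])
crop("side",200,90,120,120,6,"pics/e3.png","pics/e1.png")
s=r.state();print(s["time_s"],s["tool_pos"],s["ee_rot"],s["force"],s["gripper_width"])
E
```

```text
18.475 [0.40796829 0.2082312  0.16056487] [-3.12068858e+00 -3.61573568e-01 -8.05893673e-05] [ 0.10434148 -0.37121008 -2.39561766] 0.013857227022854721
```

View pics/e1.png

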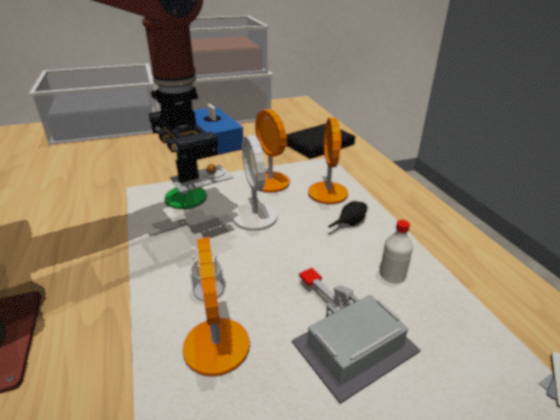

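View pics/e2.png

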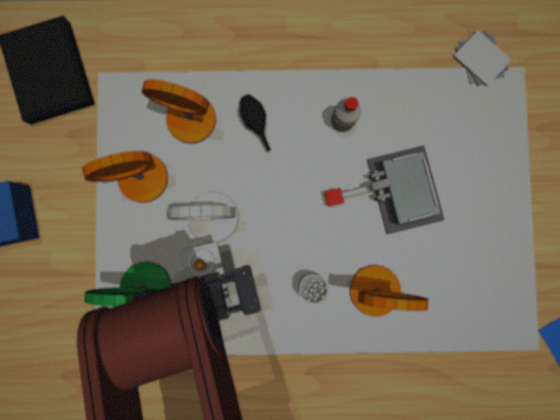

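View pics/e3.png

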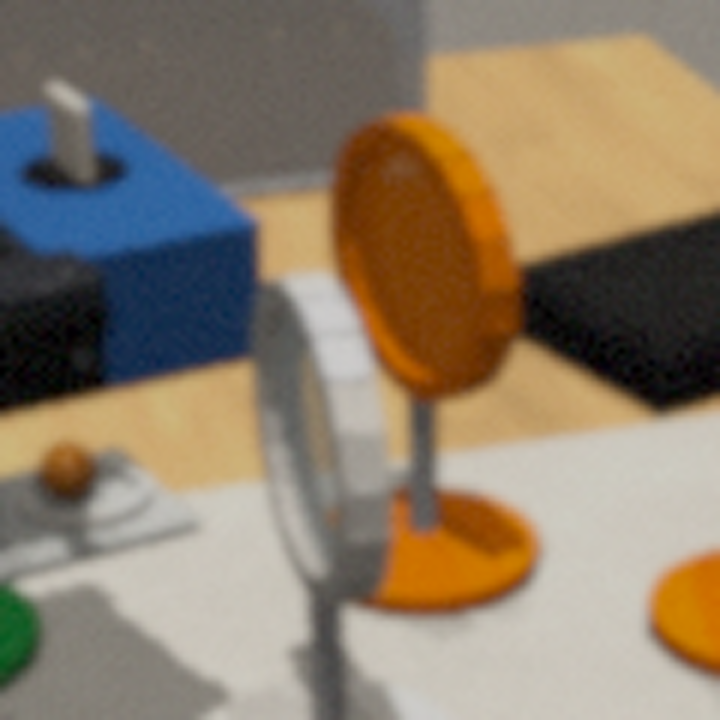

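The side view shows the bead in its pocket at about (211,168) and the tray level in front of the white glass. The lever is down, and nothing else has moved. Next I'll measure the bead with both cameras.

```bash
python3 - <<'E'
from h import *
def bead(n):
    im=cv2.imread("pics/e1.png" if n=="side" else "pics/e2.png")
    g=proj(n,[.465,.22,.15])[0]; x0,y0=(g-20).astype(int)
    h=cv2.cvtColor(im[y0:y0+40,x0:x0+40],cv2.COLOR_BGR2HSV)
    m=((h[:,:,0]<20)&(h[:,:,1]>140)&(h[:,:,2]>50)).astype(np.uint8)
    k,l,st,ce=cv2.connectedComponentsWithStats(m); i=1+np.argmax(st[1:,4])
    print(n,g,st[i],ce[i]+[x0,y0]); return ce[i]+[x0,y0]
a=bead("side");b=bead("top")
X,e=tri(a,b);print(X,e)
print("rel glass",X-[.555,.22,.15])
crop("top",150,190,120,120,5,"pics/e4.png","pics/e2.png")
crop("side",140,80,120,120,5,"pics/e5.png","pics/e1.png")
E
```

```text
side [213.00300529 169.32094796] [14 15  8  9 56] [210.625      167.66071429]
top [201.99988436 261.41803625] [14 19 10 10 74] [199.22972973 264.48648649]
[0.4601848  0.22451595 0.15264406] [array([-0.3, -0. ]), array([ 0.1, -0.3])]
rel glass [-0.0948152   0.00451595  0.00264406]
```

View pics/e4.png

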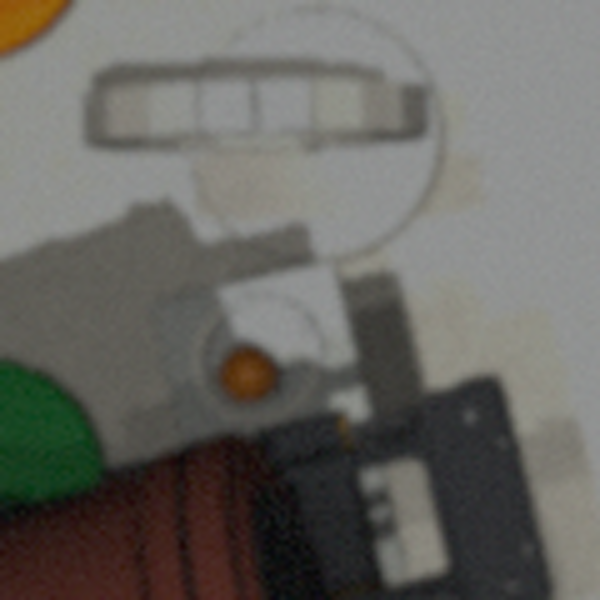

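View pics/e5.png

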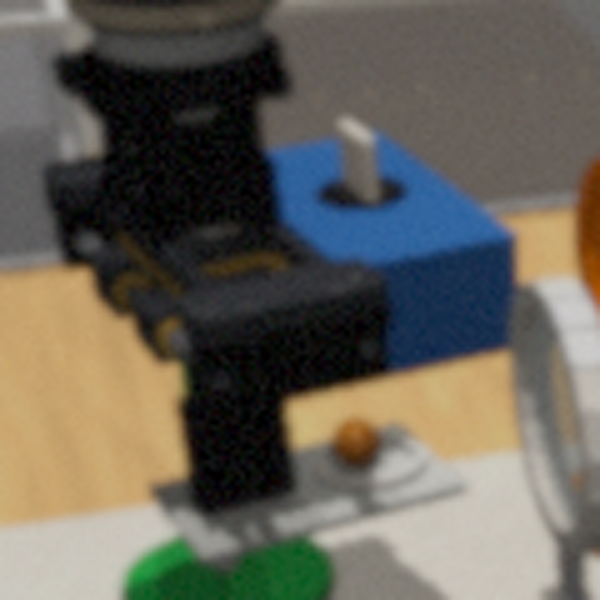

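The bead sits at (−95, +5, +3) mm relative to the glass middle, well inside the tolerances. I'll settle, re-check that it stays still, then hand in.

step_arm --pt "0 0 0 0 0 0 0" --pt "0 0 0 0 0 0 0" --pt "0 0 0 0 0 0 0" --pt "0 0 0 0 0 0 0" --pt "0 0 0 0 0 0 0" --pt "0 0 0 0 0 0 0" --pt "0 0 0 0 0 0 0" --pt "0 0 0 0 0 0 0"

```text
time_s: 19.48
tool_pos: [0.4079, 0.2082, 0.1605]
ee_rot: [-3.121, -0.361, -0.0]
force: [-0.4, -0.1, -2.3]
gripper_width: 0.0133
```

```bash
python3 - <<'E'
from h import *
P={}
for n in ("side","top"):
    im=r.snapshot(n)[:,:,::-1].copy(); g=proj(n,[.465,.22,.15])[0]; x0,y0=(g-20).astype(int)
    h=cv2.cvtColor(im[y0:y0+40,x0:x0+40],cv2.COLOR_BGR2HSV)
    m=((h[:,:,0]<20)&(h[:,:,1]>140)&(h[:,:,2]>50)).astype(np.uint8)
    k,l,st,ce=cv2.connectedComponentsWithStats(m); P[n]=ce[1+np.argmax(st[1:,4])]+[x0,y0]
    cv2.imwrite(f"pics/f_{n}.png",im)
X,e=tri(P["side"],P["top"]); print(X-[.555,.22,.15],e)
s=r.state();print(s["time_s"],s["tool_pos"],s["force"],s["gripper_width"],abs(s["joint_vel"]).max())
r.close_job()
E
```

```text
[-0.09492151  0.00463318  0.00257597] [array([-0.3, -0. ]), array([ 0.1, -0.3])]
19.575 [0.4079729  0.20819133 0.16054485] [-1.042892   -0.80767217 -1.73919201] 0.01379129074150971 0.0015634044743783255
the job is handed in; nothing more can be done
```

I pushed the lever down until it latched, took the tray by its grip, and carried it level to the white magnifier. I handed the job in at 19.6 s while still holding the tray.

**Bead:** in the last check it was in the pocket and at rest. It sat about 95 mm in front of the glass, 5 mm off to the side and 3 mm above its middle. The two camera views agreed to within 0.3 px, and the reading a second earlier was the same.

**Arm:** it was still, with the tool pointing straight down and about 13.5–14 mm of grip between the fingers. From the tool height, the tray underside is at about 133 mm.

**Lever and the rest of the scene:** the camera pictures show the paddle staying down after release. The bottle, jar and blower look unmoved; I judged these by eye and did not measure them. No check failed or disagreed.

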